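Slide the loaded blue supplies tray into the empty bench dock

TASK

Put the blue supplies tray away: take it by its wooden grip, with the tin and the box of staples staying in it, and slide it through the open front of the empty slotted dock, under the side lips, until it is fully home against the back stop. Carry it level so that nothing spills, leave it resting flat on the dock's floor, and let go.

Things in the scene. Friction and masses are not known exactly. Their poses are not given: they have to be found in the camera images.
- tray: Blue open plastic tray, loose, about 0.3 kg, 130 (x) x 100 (y) mm, walls 28 high, floor 4 thick; origin under its centre, z up; the same both ways round. A rib along x divides it into two troughs, one with the tin, one with the staples; a neck on the rib carries a wooden grip. (The yellow tray on the bench and the green one in the other dock are not wanted.)
- tray_grip (a point): Centre of the blue tray's pale wooden grip block, 85 mm above the centre of the tray's underside; axes as the tray's (z up). The block is 60 long (x), 22 thick (y) and 30 high; take it across its 22 mm thickness, from above. The neck below it is 36 (x) x 10 (y) mm.
- dock: The empty dock, fixed to the bench (one just like it holds a green tray). Origin at bench level, 95 mm under dock_seat, same axes. Grey floor plate 10 high, from x -65 to 75; white side walls 116 apart, x -35 to 75; blue guides flare the mouth to about 150 at x -60; blue lips over the sides leave 76 mm open between them, 52 to 58 above the bench; back stop face at x 65, 52 high.
- dock_seat (a point): Where the centre of the tray's grip lies when the tray is fully home, 95 mm above the bench. x is the sliding direction, from the open mouth inwards to the back stop; z up. The tray cannot be put in from above: held just above the dock's floor (14 mm of play in height) it slides in beneath the lips, its grip in the open gap.
- tin_mid (a point): Centre of the small red tin with a steel lid, 38 mm across and 23 high, standing loose in one trough of the tray, 60 g.
- staples_mid (a point): Centre of the small cardboard box of staples, 55 x 30 x 20 high mm, lying loose in the other trough of the tray, 100 g.
Things that resemble listed ones, but are neither listed nor needed, are in the scene too. What is shaped like the part that bears tin_mid but green or yellow is not meant.

How it is judged:
By the outcome, as a careful person would: the job done as asked, in the order asked, and still so for the second after the job is handed in, with the robot touching nothing.
It also fails if it takes over 45 s, if anything falls off the work surface, if the arm or the gripper's body presses on something with over 40 N, if the wrist force passes 120 N, or if a joint passes its speed limit or range.

ROBOT

A 7-joint arm with a two-finger parallel gripper is mounted at the origin on the work surface. World frame = base frame: x ahead of the robot, y to its left, z up, the work surface at z = 0. Lengths are in mm, angles in rad, forces in N, time in s.
With the tool pointing down it reaches from about 350 to 900 mm from the base axis. Payload 19.9 kg.
Tool frame: the origin (TCP) lies at the very end of the fingers, on their centre line; the grasp point (between the pads) lies 19 mm behind it; z points along the fingers, y is the line along which they close (so a half turn about z gives the same grasp; the last joint's range is limited). The gripper opens to 85 mm and grips with 20 to 120 N. Pads are 22 mm wide; open, the fingers measure 114 mm over their backs; the gripper's body (76 mm by 85 mm) begins 54 mm behind the grasp point. The pads swing forward as they close: fully open they stand 13 mm farther back than shut.
Start: joints at [-1.218, 0.417, -0.01, 1.614, 0.005, 1.111, -0.053], TCP at [239.801, 577.146, 231.26] pointing down, gripper open.
Joint ranges: [-2.81, 2.81], [-0.39, 2.02], [-1.27, 1.25], [0.06, 2.57], [-1.19, 4.33], [0.19, 2], [-2.82, 2.82]. Speed limits (rad/s): [1.89, 1.89, 2.39, 2.39, 3.01, 3.01, 3.01].

INTERFACE

Orientations are given as a unit quaternion [x, y, z, w].
In Python, from workcell import state, read_camera, camera_params, close_job, recognise, tip_of gives the robot as it stands. The module is installed in compiled form; this text tells all that it offers.
- The arm moves only by the shell command python3 -m inch 'ROWS'. ROWS is text: rows parted by semicolons, each of 7 numbers parted by spaces: the shift along the world's x, y, z in cm, then the turn, a rotation vector about the world's x, y, z in degrees, then the finger opening in cm, from 0 to 8.54. A call has exactly 10 rows; each row is the pose to reach, as a shift and turn from the pose commanded when the call began; what a row does not reach only later rows make up. A row lasts 1/12 s, in which the tool goes at most 41.7 mm and 7.16 degrees, less where a joint would pass 70% of its speed; a pose out of reach is approached as far as the arm can. A call with a gripper value outside its range is refused whole. The fingers move at their own pace and stop on an object; the grip force is fixed at half the most. Time passes only in rows, so rows that repeat a pose let the fingers close, or fill a call up. It gives the time, the measured TCP pose, the force, the opening and the grip force at its end, in the units of the state.
- state(): the state, without advancing time (a new reading comes with each control period).
- read_camera(name): name is "scene" or "top" or "wrist"; returns (picture, depth): 384x512x3 uint8, red, green, blue; 384x512 float32, mm along the optical axis (not along the pixel's ray), 0 where there is no reading.
- camera_params(name): a dict with "fx", "fy", "cx", "cy" (pixels), "xyz" and "rotation" of the camera in the world; the wrist camera has in their place "mount" (4x4, takes a point from camera to tool coordinates, whose origin is the TCP and whose axes are the flange's). Camera axes: x right, y up, looking along -z (the intrinsics and any distortion apply to the point x, -y, -z); pixel columns grow to the right and rows downward; lengths in mm; the calibration is good to about 2 mm. A picture is of the moment at which its call begins: read the wrist's pose just before it. camera_params takes no time and is no camera call.
- close_job(): hands the job in; it is judged then, once.
Trained networks look in the newest picture that a camera, given by its name, has taken for a name from the list of things; names that differ only in an ending like _2 or _b are one class to them, and where a whole thing is asked for, a point or a joint stands for the part that bears it (a point fixed in the world has none). Each returns a list of dicts, best first, with "conf" (0 to 1); they miss things now and then, are a little off and sometimes report something else, mostly with a low value. They report only what shows in the picture. A call takes as long as a camera call. They do not tell look-alikes from the thing itself.
- recognise(camera, name): "point" ([x, y, z] in mm, in the coordinates of the camera as it stood for that picture, good to about 4 mm: the middle of the surface that is visible of it).
- tip_of(camera, name): "point" ([x, y, z] in mm, in the coordinates of the camera as it stood for that picture, good to about 4 mm: a listed point, or the origin of a listed thing).
The state is a dict: "clock": time; "joint_positions": joint angles; "qd": joint speeds; "tau": joint torques, N m; "ee_pos": TCP position; "tcp_rot": TCP orientation; "contact_force": force on the tool from outside, world axes, zero at the start; "moment": the same for the moment, N m; "opening": finger opening in mm; "grip_force": force on a finger pad.
Only numpy, scipy, OpenCV 4.12 (cv2) and the standard library are available. Lean on these libraries where they do the work, as an engineer would, in place of code of your own. Each camera call takes 0.05 s, during which the arm holds its last target. There are 200 camera calls.

## Working session

There is one attempt and no reset: what is moved stays moved. The work goes in short steps, Python scripts to look and compute and a shell command to move; the robot and the scene stay as the last step left them, time stands still between calls to the robot, and variables do not carry over. Pictures are saved under pics/ and viewed, at most 10 in all, crops included, and the job is handed in when it is done.

```bash
mkdir -p pics
cat > h.py <<'E'
import numpy as np, cv2
from workcell import *
from scipy.spatial.transform import Rotation as R
def camT(n):
    p=camera_params(n)
    if n=='wrist':
        s=state(); T=np.eye(4); T[:3,:3]=R.from_quat(s['tcp_rot']).as_matrix(); T[:3,3]=s['ee_pos']
        return T@np.array(p['mount']),p
    T=np.eye(4); r=np.array(p['rotation'])
    T[:3,:3]=r if r.shape==(3,3) else R.from_quat(r).as_matrix()
    T[:3,3]=p['xyz']; return T,p
def cloud(n):
    T,p=camT(n); im,d=read_camera(n)
    v,u=np.mgrid[:384,:512]
    P=np.stack([(u-p['cx'])/p['fx']*d,-(v-p['cy'])/p['fy']*d,-d],-1)
    W=P@T[:3,:3].T+T[:3,3]; W[d==0]=np.nan
    return im,W,T,p
def px(p,c): return [round(p['cx']-p['fx']*c[0]/c[2]),round(p['cy']+p['fy']*c[1]/c[2])]
E
cat > a.py <<'E'
from h import *
print(state()); 
for n in ['top','scene']:
    im,W,T,p=cloud(n); print(n,p)
    cv2.imwrite(f'pics/{n}0.png',im[...,::-1])
    np.save(f'{n}W.npy',W); np.save(f'{n}I.npy',im)
    for f,ns in ((tip_of,['tray_grip','dock_seat','dock','tray']),(recognise,['tin_mid','staples_mid'])):
        for t in ns:
            for r in f(n,t): print(n,t,round(r['conf'],2),(T[:3,:3]@r['point']+T[:3,3]).round(0),px(p,r['point']))
E
python3 a.py
```

```text
{'clock': 0.0, 'joint_positions': array([-1.21848521,  0.41797391, -0.01030293,  1.61419216,  0.00469938,
        1.1106926 , -0.05301646]), 'qd': array([ 0.0020775 ,  0.0004673 ,  0.00033755, -0.00022372, -0.00041534,
       -0.00044856,  0.00015671]), 'tau': array([-1.92268485e-04, -8.64442062e+01,  6.78790156e-01, -4.34895480e+01,
        1.90725352e-02,  7.27610706e-03,  1.61089514e-05]), 'ee_pos': array([239.69272137, 576.82568838, 230.65274854]), 'tcp_rot': array([ 1.95639742e-01,  9.80675637e-01, -6.16442013e-04, -7.61441039e-05]), 'contact_force': array([-0.07694305,  0.52753328,  0.66494707]), 'moment': array([0.00100173, 0.01682834, 0.02288632]), 'grip_force': 0.0, 'opening': 85.03163653553892}
top {'fx': 357.82820764086534, 'fy': 357.82820764086534, 'cx': 255.3019024789837, 'cy': 195.30216680150517, 'xyz': array([ 397.3357107 ,   -6.08703816, 1037.06001678]), 'rotation': array([-0.04656948,  0.04944522,  0.71277079, -0.69810046])}
top tray_grip 0.88 [ 483. -294.   82.] [361, 210]
top dock_seat 0.62 [672. 123.  96.] [205, 143]
top dock 0.61 [671. 120.   0.] [210, 152]
top tray 0.9 [ 480. -294.    2.] [353, 213]
top tin_mid 0.44 [ 343. -297.   21.] [359, 262]
scene {'fx': 462.40656513394254, 'fy': 462.40656513394254, 'cx': 253.79810650479155, 'cy': 192.29790257817578, 'xyz': array([1097.50642625, -357.57588923,  895.36725777]), 'rotation': array([0.29842496, 0.17072489, 0.44884917, 0.82482118])}
scene tray_grip 0.61 [ 481. -294.   79.] [128, 242]
scene dock_seat 0.93 [672. 119.  98.] [338, 212]
scene dock 0.81 [677. 120.  -3.] [334, 240]
scene tray 0.73 [ 486. -292.    2.] [137, 263]
scene tin_mid 0.68 [ 453. -183.   25.] [173, 225]
scene tin_mid 0.56 [ 468. -268.   28.] [142, 246]
scene tin_mid 0.51 [ 353. -297.   20.] [111, 219]
scene staples_mid 0.94 [ 492. -319.   26.] [125, 265]
scene staples_mid 0.74 [ 504. -296.   15.] [138, 267]
```

View pics/top0.png

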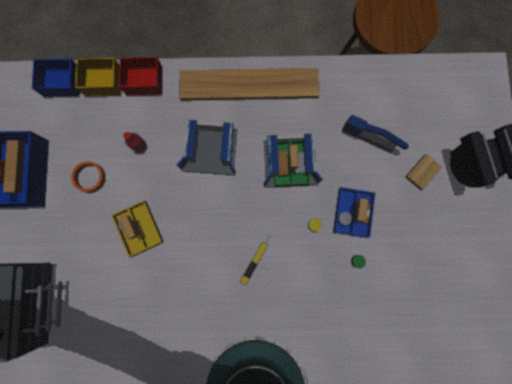

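View pics/scene0.png

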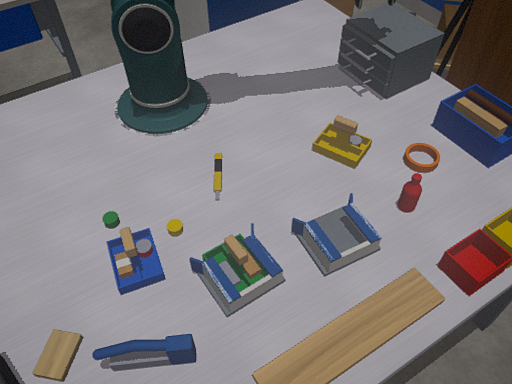

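The top view shows these candidates:
- Blue tray with its grip at about (361,210): red-sided tin at (345,218), staples on the right side. This one matches the description.
- Yellow tray (128,228).
- Green tray in the other dock (292,158).
- Blue toolbox with a wooden handle (12,165).
- Loose wooden block (424,171).
- Green and yellow tin look-alikes at (358,261) and (315,225).

The empty dock is at (208,148), with its mouth facing the robot.

Next I'll measure the yaws and check a close crop.

```bash
cat > b.py <<'E'
from h import *
def rect(Q,l): 
    r=cv2.minAreaRect(Q[:,:2].astype(np.float32)); print(l,len(Q),np.round(r[0],1),np.round(r[1],1),round(r[2],1),'zmed',np.median(Q[:,2]).round(1),'mean',Q.mean(0).round(1))
for n in ['top','scene']:
    W=np.load(n+'W.npy'); I=np.load(n+'I.npy').astype(int); r,g,b=[I[...,k] for k in range(3)]; z=W[...,2]
    near=lambda x,y,d:(abs(W[...,0]-x)<d)&(abs(W[...,1]-y)<d)
    rect(W[near(482,-294,90)&(z>92)&(z<110)],n+' griptop')
    rect(W[near(482,-294,100)&(z>22)&(z<33)&(b>r+40)],n+' traywalls')
    N=near(672,120,110)
    rect(W[N&(z>50)&(z<66)&(b>r+30)],n+' lips/guides')
    for s in (1,-1):
        Q=W[N&(z>53)&(z<66)&(b>r+30)&((W[...,1]-120)*s>0)]; rect(Q,f'{n} lip{s}'); 
        m=cv2.fitLine(Q[:,:2].astype(np.float32),cv2.DIST_HUBER,0,.01,.01).ravel(); print('line',m.round(3),np.degrees(np.arctan2(m[1],m[0])).round(1))
    Q=W[N&(z>5)&(z<14)&(b<r+20)]; rect(Q,n+' floor')
I=np.load('topI.npy'); S=np.load('sceneI.npy')
a=cv2.resize(I[110:240,170:390],None,fx=3,fy=3,interpolation=2); b=cv2.resize(S[180:310,90:290],None,fx=1.5,fy=1.5)
cv2.imwrite('pics/c.png',a[...,::-1])
E
python3 b.py
```

```text
top griptop 196 [ 482.  -292.5] [21.9 59.7] 80.4 zmed 99.2 mean [ 482.1 -292.2   99.1]
top traywalls 288 [ 482.6 -293. ] [100.2 130.1] 79.7 zmed 26.9 mean [ 485.  -289.8   26.9]
top lips/guides 655 [680.9 118.4] [159.5 133.2] 83.6 zmed 58.0 mean [685.4 114.2  57.9]
top lip1 300 [684.8 172. ] [ 36.6 134.1] 76.8 zmed 58.0 mean [691.  169.7  57.9]
line [ 9.89000e-01 -1.48000e-01  6.94529e+02  1.68446e+02] -8.5
top lip-1 354 [673.3  67.4] [135.4  37.8] 1.8 zmed 58.0 mean [680.8  67.4  57.9]
line [ 1.00000e+00 -1.80000e-02  6.84217e+02  6.78740e+01] -1.0
top floor 1488 [678.9 124.2] [197.5 182.5] 4.6 zmed 9.9 mean [664.4 120.3   9.9]
scene griptop 268 [ 484.6 -294.6] [22.1 61.3] 79.8 zmed 98.4 mean [ 487.  -294.9   98.3]
scene traywalls 454 [ 483.9 -294.4] [ 99.6 133.6] 79.6 zmed 26.8 mean [ 496.1 -297.5   26.6]
scene lips/guides 1050 [681.7 121.6] [161.1 135.1] 84.3 zmed 57.1 mean [692.6 116.   57.2]
scene lip1 507 [685.4 171.8] [ 42.1 139.3] 76.6 zmed 57.1 mean [697.7 169.9  57.2]
line [ 9.89000e-01 -1.49000e-01  6.99861e+02  1.69372e+02] -8.6
scene lip-1 540 [675.7  66.7] [138.   37.5] 0.2 zmed 57.1 mean [687.8  65.6  57.1]
line [ 9.98000e-01 -6.30000e-02  6.90295e+02  6.56750e+01] -3.6
scene floor 1568 [680.2 133. ] [191.  142.8] 84.8 zmed 9.2 mean [675.2 126.    9.3]
```

View pics/c.png

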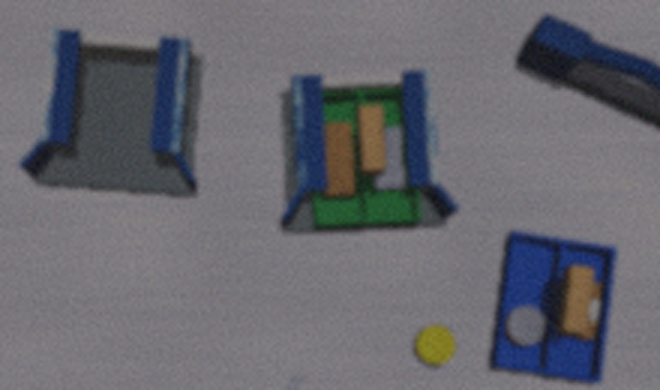

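The crop confirms the choice: the blue tray is at crop (555,305), with the grey-lidded tin in its left trough and the white staples mostly hidden to the right of the grip. The dock at crop (115,110) is empty, and its mouth faces down the picture. Now I'll fit the dock axis from its straight lips.

```bash
cat > c.py <<'E'
from h import *
for n in ['top','scene']:
    W=np.load(n+'W.npy'); I=np.load(n+'I.npy').astype(int); r,b=I[...,0],I[...,2]; z=W[...,2]
    M=(np.hypot(W[...,0]-672,W[...,1]-120)<130)&(z>53)&(z<64)&(b>r+20)
    Q=W[M][:,:2]; yaw=-6.; c=np.array([675.,120])
    for k in range(8):
        Rm=R.from_euler('z',yaw,degrees=True).as_matrix()[:2,:2]
        L=(Q-c)@Rm; S=L[L[:,0]>-28]
        # side lines from per-bin edges
        out=[]
        for s in (1,-1):
            for e in (np.min,np.max):
                bx=np.arange(-25,65,8); P=[(x+4,e(T[:,1])) for x in bx for T in [S[(S[:,0]>=x)&(S[:,0]<x+8)&(S[:,1]*s>0)]] if len(T)>2]
                P=np.array(P); out.append(np.polyfit(P[:,0],P[:,1],1))
        o=np.array(out); yaw+=np.degrees(o[:,0].mean()); c=c+Rm@np.array([np.percentile(L[:,0],99.5)-75,o[:,1].mean()])
    print(n,yaw.round(2),c.round(1),o.round(3).tolist(),np.percentile(L[:,0],[.5,99.5]))
E
python3 c.py
```

```text
top -5.68 [671.2 119.4] [[0.004, 39.475], [-0.012, 62.322], [0.007, -63.967], [0.001, -37.83]] [-56.06271511  75.        ]
scene -5.56 [673.7 119.5] [[-0.002, 37.982], [0.001, 65.836], [0.007, -65.828], [-0.007, -37.99]] [-58.28741627  75.        ]
```

```bash
cat > d.py <<'E'
from h import *
for n in ['top','scene']:
    W=np.load(n+'W.npy'); T,p=camT(n)
    c=T[:3,:3].T@(state()['ee_pos']-T[:3,3]); print(n,px(p,c))
    P=W.reshape(-1,3); P=P[np.isfinite(P).all(1)]
    for y in range(650,-400,-100):
        Q=P[(abs(P[:,1]-y)<50)&(P[:,0]>120)&(P[:,0]<560)]
        if len(Q): print(y,Q[np.argmax(Q[:,2])].round(0),end=' ')
    print()
E
python3 d.py
```

```text
top [-14, 323]
650 [351. 601. 164.] 550 [223. 523. 265.] 450 [558. 474.  26.] 350 [470. 339. 106.] 250 [399. 281.  32.] 150 [510. 152.   7.] 50 [332.   7.  17.] -50 [351. -10.  18.] -150 [ 445. -172.   27.] -250 [ 470. -282.  102.] -350 [ 483. -301.  102.] 
scene [373, 10]
650 [270. 614. 263.] 550 [232. 528. 271.] 450 [559. 467.  25.] 350 [442. 306. 104.] 250 [430. 259.  31.] 150 [483. 103.   6.] 50 [325.   1.  17.] -50 [365. -25.  16.] -150 [ 445. -174.   27.] -250 [ 479. -297.  103.] -350 [ 469. -302.  103.]
```

```bash
python3 -m inch '0 0 2 0 0 0 8.5;1 -4 4 0 0 0 8.5;3 -8 5 0 0 0 8.5;5 -12 5 0 0 0 8.5;7 -16 5 0 0 2 8.5;9 -20 5 0 0 4 8.5;11 -24 5 0 0 6 8.5;13 -28 5 0 0 8 8.5;15 -31 5 0 0 10 8.5;16 -34 5 0 0 12.6 8.5'
```

```text
clock: 1.53
ee_pos: [397.9, 242.0, 281.6]
tcp_rot: [0.086, 0.996, 0.0, 0.0]
contact_force: [1.7, -0.1, -0.3]
opening: 85.1
grip_force: 0.0
```

```bash
python3 -m inch '1 -4 0 0 0 0 8.5;2 -8 0 0 0 0 8.5;3 -12 0 0 0 0 8.5;4 -16 0 0 0 0 8.5;5 -20 0 0 0 0 8.5;6 -24 0 0 0 0 8.5;7 -28 0 0 0 0 8.5;8 -32 0 0 0 0 8.5;8.3 -36 0 0 0 0 8.5;8.3 -40 -1 0 0 0 8.5' && python3 -m inch '0 -4 -1 0 0 0 6;0 -8 -3 0 0 0 6;0 -11 -5 0 0 0 6;0 -13 -7 0 0 0 6;0 -13 -8 0 0 0 6;0 -13 -8 0 0 0 6;0 -13 -8 0 0 0 6;0 -13 -8 0 0 0 6;0 -13 -8 0 0 0 6;0 -13 -8 0 0 0 6'
```

```text
clock: 2.37
ee_pos: [481.0, -158.4, 272.7]
tcp_rot: [0.087, 0.996, -0.0, 0.002]
contact_force: [1.1, 0.2, 0.7]
opening: 84.9
grip_force: 0.0
clock: 3.2
ee_pos: [480.7, -285.6, 192.2]
tcp_rot: [0.086, 0.996, -0.0, 0.001]
contact_force: [-0.0, -0.7, 0.3]
opening: 60.0
grip_force: 0.0
```

```bash
cat > e.py <<'E'
from h import *
s=state(); q=R.from_quat(s['tcp_rot']).as_matrix(); print(s['ee_pos'].round(1),'tool y',np.degrees(np.arctan2(q[1,1],q[0,1])).round(1),'tz',q[:,2].round(3))
im,W,T,p=cloud('wrist'); cv2.imwrite('pics/w1.png',im[...,::-1])
for f,t in ((tip_of,'tray_grip'),(tip_of,'tray'),(recognise,'tin_mid'),(recognise,'staples_mid')):
    for r in f('wrist',t): print(t,round(r['conf'],2),(T[:3,:3]@r['point']+T[:3,3]).round(1),px(p,r['point']))
z=W[...,2]; near=np.hypot(W[...,0]-483,W[...,1]+293)<80
Q=W[near&(z>94)&(z<108)]
r=cv2.minAreaRect(Q[:,:2].astype(np.float32)); print(len(Q),r,np.median(Q[:,2]))
E
python3 e.py
```

```text
[ 480.7 -285.6  192.2] tool y 80.1 tz [ 0.002 -0.    -1.   ]
tray_grip 0.59 [ 484.5 -292.    85.2] [249, 192]
tray 0.55 [ 478.7 -292.4    1.4] [250, 160]
tin_mid 0.91 [ 346.2 -296.    21.2] [217, 14]
tin_mid 0.82 [ 458.4 -263.    28. ] [277, 140]
tin_mid 0.69 [ 447.6 -181.8   22.5] [363, 112]
staples_mid 0.91 [ 476.6 -326.6   16.9] [214, 168]
2247 ((482.514404296875, -293.50885009765625), (21.81589698791504, 59.53907775878906), 78.71208953857422) 100.42805387615644
```

View pics/w1.png

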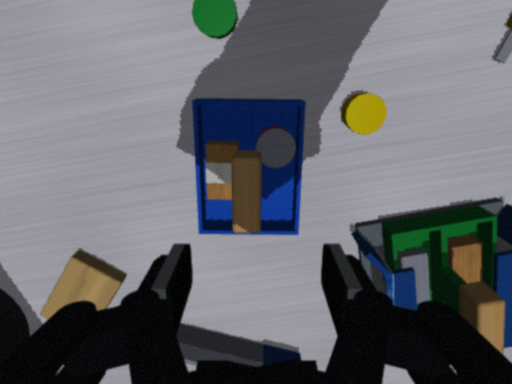

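Wrist picture: the grip is at (247,192), with the tin at (276,147) and the staples at (220,170), both in the blue tray. The networks, depth data and description agree. Going down to grasp.

```bash
python3 -m inch '0.2 -0.8 -2 0 0 -0.5 6;0.2 -0.8 -5 0 0 -0.5 6;0.2 -0.8 -8 0 0 -0.5 6;0.2 -0.8 -10.5 0 0 -0.5 6;0.2 -0.8 -12 0 0 -0.5 6;0.2 -0.8 -12.7 0 0 -0.5 6;0.2 -0.8 -12.7 0 0 -0.5 6;0.2 -0.8 -12.7 0 0 -0.5 6;0.2 -0.8 -12.7 0 0 -0.5 6;0.2 -0.8 -12.7 0 0 -0.5 5'
python3 -m inch '0 0 0 0 0 0 4;0 0 0 0 0 0 3;0 0 0 0 0 0 2.5;0 0 0 0 0 0 1.8;0 0 0 0 0 0 1.8;0 0 0 0 0 0 1.8;0 0 0 0 0 0 1.8;0 0 0 0 0 0 1.8;0 0 0 0 0 0 1.8;0 0 0 0 0 0 1.8'
```

```text
clock: 4.28
ee_pos: [482.7, -294.5, 65.4]
tcp_rot: [0.091, 0.996, -0.0, 0.001]
contact_force: [-1.1, 0.1, -0.0]
opening: 50.6
grip_force: 0.0
clock: 5.12
ee_pos: [482.2, -294.1, 64.5]
tcp_rot: [0.091, 0.996, 0.0, 0.0]
contact_force: [0.3, 3.6, 6.2]
opening: 21.5
grip_force: 61.3
```

```bash
python3 -m inch '0 0 0.3 0 0 0 1.8;0 0 0.8 0 0 0 1.8;0 0 1.6 0 0 0 1.8;0 0 2.6 0 0 0 1.8;0 0 3.8 0 0 0 1.8;0 0 5 0 0 0 1.8;0 0 6.2 0 0 0 1.8;0 0 7.2 0 0 0 1.8;0 0 7.8 0 0 0 1.8;0 0 8 0 0 0 1.8'
cat > f.py <<'E'
from h import *
import sys
s=state(); q=R.from_quat(s['tcp_rot']).as_matrix(); print(s['ee_pos'].round(1),'tool y',np.degrees(np.arctan2(q[1,1],q[0,1])).round(1),'tz',q[:,2].round(3),s['contact_force'].round(1),s['moment'].round(2),s['opening'])
im,W,T,p=cloud('wrist'); cv2.imwrite(f'pics/{sys.argv[1]}.png',im[...,::-1])
E
python3 f.py w2
```

```text
clock: 5.95
ee_pos: [482.4, -294.4, 145.6]
tcp_rot: [0.091, 0.996, -0.0, 0.001]
contact_force: [-0.4, 0.0, -4.3]
opening: 20.8
grip_force: 59.8
[ 482.4 -294.4  145.6] tool y 79.5 tz [ 0.002 -0.001 -1.   ] [-0.4  0.  -4.3] [-0.01 -0.02  0.04] 20.788425726319335
```

View pics/w2.png

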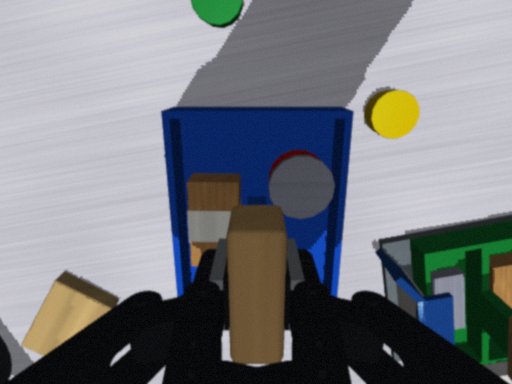

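The tray is held level at opening 20.8 mm. The tin is at (302,187) and the staples at (214,225), both in place. Now moving across to the dock mouth.

```bash
python3 -m inch '0 0.4 0 0 0 0 1.8;-0.3 1.2 0 0 0 0 1.8;-0.8 2.4 0 0 0 0 1.8;-1.3 4 0 0 0 0 1.8;-1.8 6 0 0 0 0 1.8;-2 8.2 0 0 0 0 1.8;-2 10.5 0 0 0 0 1.8;-2 13 0 0 0 0 1.8;-2 15.5 0 0 0 0.5 1.8;-2 18 0 0 0 1 1.8' && python3 -m inch '0 2.5 0 0 0 0.5 1.8;0 5 0 0 0 1 1.8;0.3 7.5 0 0 0 1.5 1.8;0.8 10 0 0 0 2 1.8;1.5 12.5 0 0 0 2.5 1.8;2.2 15 0 0 0 3 1.8;3 17.3 0 0 0 3.4 1.8;3.6 19.4 0 0 0 3.7 1.8;4.2 21.2 0 0 0 3.9 1.8;4.6 22.7 0 0 0 3.9 1.8' && python3 -m inch '0.3 1.2 0 0 0 0 1.8;0.5 1.9 -0.3 0 0 0 1.8;0.5 2.2 -1 0 0 0 1.8;0.5 2.2 -2 0 0 0 1.8;0.5 2.2 -3 0 0 0 1.8;0.5 2.2 -4 0 0 0 1.8;0.5 2.2 -4.6 0 0 0 1.8;0.5 2.2 -5 0 0 0 1.8;0.5 2.2 -5 0 0 0 1.8;0.5 2.2 -5 0 0 0 1.8'
```

```text
clock: 6.83
ee_pos: [461.1, -112.4, 143.8]
tcp_rot: [0.082, 0.997, 0.0, -0.0]
contact_force: [1.1, 0.2, -4.2]
opening: 21.8
grip_force: 59.8
clock: 7.67
ee_pos: [507.5, 114.7, 143.7]
tcp_rot: [0.048, 0.999, -0.0, -0.0]
contact_force: [0.7, -0.5, -4.5]
opening: 21.5
grip_force: 59.8
clock: 8.5
ee_pos: [513.1, 134.5, 94.2]
tcp_rot: [0.049, 0.999, -0.0, -0.0]
contact_force: [0.5, 0.2, -4.4]
opening: 21.1
grip_force: 59.8
```

```bash
sed -i "s#pics/{n}0.png#pics/{n}1.png#" a.py
python3 - <<'E'
from h import *
s=state(); q=R.from_quat(s['tcp_rot']).as_matrix(); print(s['ee_pos'].round(1),'tool y',np.degrees(np.arctan2(q[1,1],q[0,1])).round(2),'tz',q[:,2].round(3),s['contact_force'].round(1))
yaw=np.radians(-5.6); u=np.array([np.cos(yaw),np.sin(yaw)]); v=np.array([-u[1],u[0]])
for n in ('wrist','scene','top'):
    im,W,T,p=cloud(n); cv2.imwrite(f'pics/{n}3.png',im[...,::-1]); np.save(n+'W.npy',W); np.save(n+'I.npy',im)
    z=W[...,2]; I=im.astype(int); b=I[...,2]-I[...,0]
    for t in ('dock_seat','tray','tray_grip'):
        for r in tip_of(n,t): print(n,t,round(r['conf'],2),(T[:3,:3]@r['point']+T[:3,3]).round(1))
    L=(W[...,:2]-[672.5,119.5]); a=L@u; c=L@v
    m=(z>53)&(z<64)&(b>20)&(a>-28)&(a<70)&(abs(c)<72)
    for sg in (1,-1):
        Q=m&(c*sg>0); 
        if Q.sum()>20:
            k=[(x+5,*np.percentile(c[Q&(a>=x)&(a<x+10)],[3,97])) for x in range(-25,65,10) if (Q&(a>=x)&(a<x+10)).sum()>4]; k=np.array(k); print(n,sg,Q.sum(),[np.polyfit(k[:,0],k[:,i],1).round(3).tolist() for i in (1,2)],'amax',np.percentile(a[Q],99))
    t=(z>20)&(z<75)&(b>30)&(a<-80)&(a>-260)&(abs(c)<90)
    if t.sum()>30:
        P=np.c_[a[t],c[t]].astype(np.float32); print(n,'tray rect(dock frame)',cv2.minAreaRect(P),'zmax',np.percentile(z[t],[50,97]))
E
```

```text
[513.1 134.5  94.2] tool y 84.41 tz [-0. -0. -1.] [ 0.5  0.2 -4.4]
wrist tray 0.91 [511.  139.2  31.7]
wrist tray_grip 0.62 [513.3 134.1 115.1]
wrist tray rect(dock frame) ((-164.5909423828125, -0.6740760803222656), (100.72846984863281, 119.82923126220703), 89.98758697509766) zmax [35.90230146 59.39170129]
scene dock_seat 0.66 [515.9 133.8  34.7]
scene tray 0.89 [512.4 136.8  35.1]
scene tray_grip 0.69 [511.  136.9 108.8]
scene 1 447 [[0.001, 38.918], [-0.0, 65.259]] amax 68.67616950852339
scene -1 478 [[-0.011, -64.76], [-0.011, -38.477]] amax 69.19516690551123
scene tray rect(dock frame) ((-158.46607971191406, -0.9654769897460938), (134.9961700439453, 103.4631576538086), 0.12992973625659943) zmax [44.72941633 61.11096647]
top dock_seat 0.56 [673.4 125.7  95.7]
top tray 0.83 [512.5 132.   32.3]
top tray_grip 0.94 [515.  134.2 114.9]
top 1 244 [[-0.138, 44.484], [0.005, 61.554]] amax 68.65123960048585
top -1 337 [[0.003, -64.136], [0.006, -38.499]] amax 68.68830135434321
top tray rect(dock frame) ((-159.68441772460938, -32.95131301879883), (36.70780563354492, 129.1556396484375), 87.96065521240234) zmax [34.60690542 59.36059915]
```

View pics/wrist3.png

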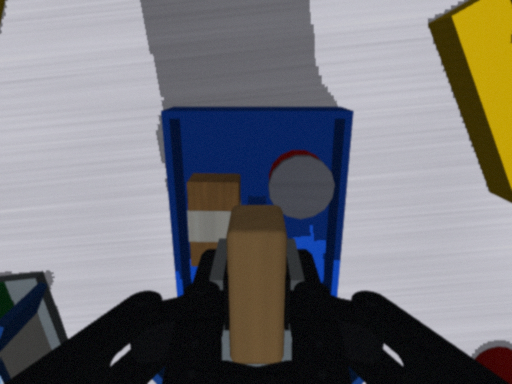

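The tray is level and lined up with the dock axis within about 1 mm and 0.2°. Tin (301,187) and staples (214,225) haven't moved. Next: lower to 5 mm above the dock floor and slide in.

```bash
python3 -m inch '0 0.1 -0.3 0 0 0 1.8;0 0.1 -0.8 0 0 0 1.8;0 0.1 -1.2 0 0 0 1.8;0 0.1 -1.4 0 0 0 1.8;0 0.1 -1.4 0 0 0 1.8;0.3 0.07 -1.4 0 0 0 1.8;1 0 -1.4 0 0 0 1.8;2 -0.1 -1.4 0 0 0 1.8;3 -0.2 -1.4 0 0 0 1.8;4 -0.3 -1.4 0 0 0 1.8' && python3 -m inch '1 -0.1 0 0 0 0 1.8;2 -0.2 0 0 0 0 1.8;3 -0.3 0 0 0 0 1.8;4 -0.4 0 0 0 0 1.8;4.8 -0.47 0 0 0 0 1.8;5.4 -0.53 0 0 0 0 1.8;5.8 -0.57 0 0 0 0 1.8;6 -0.59 0 0 0 0 1.8;6 -0.59 0 0 0 0 1.8;6 -0.59 0 0 0 0 1.8'
```

```text
clock: 9.93
ee_pos: [554.5, 131.5, 80.4]
tcp_rot: [0.049, 0.999, -0.0, 0.0]
contact_force: [0.9, 0.4, -4.3]
opening: 21.2
grip_force: 59.8
clock: 10.77
ee_pos: [612.8, 125.9, 80.2]
tcp_rot: [0.048, 0.999, -0.0, -0.0]
contact_force: [-0.2, -0.8, -5.4]
opening: 21.3
grip_force: 59.8
```

```bash
python3 -m inch '0.3 -0.03 0 0 0 0 1.8;0.9 -0.09 0 0 0 0 1.8;1.6 -0.16 0 0 0 0 1.8;2.4 -0.24 0 0 0 0 1.8;3.2 -0.31 0 0 0 0 1.8;4 -0.39 0 0 0 0 1.8;4.6 -0.45 0 0 0 0 1.8;5 -0.49 0 0 0 0 1.8;5 -0.49 -0.2 0 0 0 1.8;5 -0.49 -0.3 0 0 0 1.8' && python3 -m inch '0.1 -0.01 0 0 0 0 1.8;0.2 -0.02 0 0 0 0 1.8;0.3 -0.03 0 0 0 0 1.8;0.4 -0.04 0 0 0 0 1.8;0.5 -0.05 0 0 0 0 1.8;0.6 -0.06 0 0 0 0 1.8;0.6 -0.06 0 0 0 0 1.8;0.6 -0.06 0 0 0 0 1.8;0.6 -0.06 0 0 0 0 1.8;0.6 -0.06 0 0 0 0 1.8'
python3 - <<'E'
from h import *
im,W,T,p=cloud('scene'); cv2.imwrite('pics/s4.png',cv2.resize(im[150:310,230:430],None,fx=3,fy=3)[...,::-1])
E
```

```text
clock: 11.6
ee_pos: [662.9, 120.9, 76.8]
tcp_rot: [0.049, 0.999, -0.0, -0.0]
contact_force: [-0.3, -0.3, -4.4]
opening: 21.3
grip_force: 59.8
clock: 12.43
ee_pos: [669.0, 120.3, 77.2]
tcp_rot: [0.049, 0.999, -0.0, 0.0]
contact_force: [0.7, -0.9, -5.2]
opening: 21.3
grip_force: 59.8
```

View pics/s4.png

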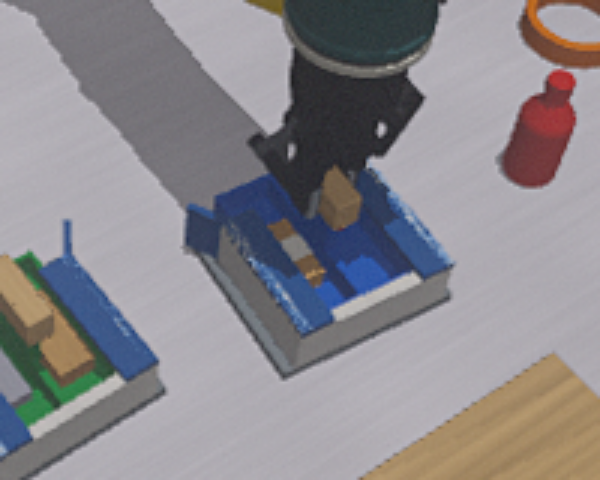

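The tray is under the lips, its front edge near the back stop at (375,297), with the staples in place at (300,250). Creeping forward until it touches.

```bash
python3 -m inch '0.05 0 0 0 0 0 1.8;0.1 -0.01 0 0 0 0 1.8;0.15 -0.01 0 0 0 0 1.8;0.2 -0.02 0 0 0 0 1.8;0.25 -0.02 0 0 0 0 1.8;0.3 -0.03 0 0 0 0 1.8;0.3 -0.03 0 0 0 0 1.8;0.3 -0.03 0 0 0 0 1.8;0.3 -0.03 0 0 0 0 1.8;0.3 -0.03 0 0 0 0 1.8'
```

```text
clock: 13.32
ee_pos: [672.0, 120.1, 77.2]
tcp_rot: [0.049, 0.999, -0.0, -0.0]
contact_force: [0.8, -0.5, -4.7]
opening: 21.5
grip_force: 59.8
```

```bash
python3 -m inch '0.05 0 0 0 0 0 1.8;0.1 -0.01 0 0 0 0 1.8;0.15 -0.01 0 0 0 0 1.8;0.2 -0.02 0 0 0 0 1.8;0.2 -0.02 0 0 0 0 1.8;0.2 -0.02 0 0 0 0 1.8;0.2 -0.02 0 0 0 0 1.8;0.2 -0.02 0 0 0 0 1.8;0.2 -0.02 0 0 0 0 1.8;0.2 -0.02 0 0 0 0 1.8'
```

```text
clock: 14.15
ee_pos: [672.9, 120.1, 76.9]
tcp_rot: [0.048, 0.999, 0.0, -0.001]
contact_force: [-8.9, 0.5, 0.1]
opening: 21.1
grip_force: 60.4
```

Contact at the stop (−8.9 N at x≈673). Back off 1 mm, lower onto the floor, then push home again.

```bash
python3 -m inch '-0.1 0.01 0 0 0 0 1.8;-0.2 0.02 0 0 0 0 1.8;-0.2 0.02 -0.05 0 0 0 1.8;-0.2 0.02 -0.1 0 0 0 1.8;-0.2 0.02 -0.15 0 0 0 1.8;-0.2 0.02 -0.2 0 0 0 1.8;-0.2 0.02 -0.25 0 0 0 1.8;-0.2 0.02 -0.25 0 0 0 1.8;-0.2 0.02 -0.25 0 0 0 1.8;-0.2 0.02 -0.25 0 0 0 1.8'
```

```text
clock: 14.98
ee_pos: [672.0, 120.0, 74.8]
tcp_rot: [0.049, 0.999, -0.0, 0.0]
contact_force: [-1.3, 0.5, -4.0]
opening: 20.9
grip_force: 59.8
```

```bash
python3 -m inch '0 0 -0.03 0 0 0 1.8;0 0 -0.06 0 0 0 1.8;0 0 -0.09 0 0 0 1.8;0 0 -0.09 0 0 0 1.8;0.08 -0.01 -0.09 0 0 0 1.8;0.16 -0.02 -0.09 0 0 0 1.8;0.22 -0.02 -0.09 0 0 0 1.8;0.22 -0.02 -0.09 0 0 0 1.8;0.22 -0.02 -0.09 0 0 0 1.8;0.22 -0.02 -0.09 0 0 0 1.8'
```

```text
clock: 15.82
ee_pos: [672.7, 120.3, 74.6]
tcp_rot: [0.048, 0.999, 0.0, -0.002]
contact_force: [-22.0, 1.3, 18.8]
opening: 21.3
grip_force: 63.3
```

```bash
python3 -m inch '-0.05 0 0.05 0 0 0 1.8;-0.08 0 0.06 0 0 0 1.8;-0.08 0 0.06 0 0 0 2.3;-0.08 0 0.06 0 0 0 3;-0.08 0 0.06 0 0 0 4;-0.08 0 0.06 0 0 0 5;-0.08 0 0.06 0 0 0 5;-0.08 0 0.06 0 0 0 5;-0.08 0 0.06 0 0 0 5;-0.08 0 0.06 0 0 0 5' && python3 -m inch '0 0 0.4 0 0 0 5;0 0 1 0 0 0 5;0 0 2 0 0 0 5;0 0 4 0 0 0 5;0 0 6 0 0 0 5;0 0 8 0 0 0 5;0 0 10 0 0 0 5;0 0 12 0 0 0 5;-2 0 13 0 0 0 5;-4 0 13 0 0 0 5' && python3 -m inch '-3 0 0 0 0 0 5;-6 0 0 0 0 0 5;-9 0 0 0 0 0 5;-11 0 0 0 0 0 5;-12 0 0 0 0 0 5;-12 0 0 0 0 0 5;-12 0 0 0 0 0 5;-12 0 0 0 0 0 5;-12 0 0 0 0 0 5;-12 0 0 0 0 0 5'
python3 - <<'E'
from h import *
yaw=np.radians(-5.6); u=np.array([np.cos(yaw),np.sin(yaw)]); v=np.array([-u[1],u[0]])
ims=[]
for n,s in (('scene',np.s_[150:310,230:430]),('top',np.s_[90:218,140:300])):
    im,W,T,p=cloud(n); z=W[...,2]; L=W[...,:2]-[672.5,119.5]; a=L@u; c=L@v
    g=(z>97)&(z<118)&(abs(a)<50)&(abs(c)<35); P=np.c_[a[g],c[g]].astype(np.float32)
    print(n,g.sum(),cv2.minAreaRect(P) if len(P)>5 else '',np.percentile(z[g],[10,50,90]) if len(P) else '')
    f=(z>32)&(z<45)&(a<-40)&(a>-85)&(abs(c)<48); print('rear wall a', np.percentile(a[f],[5,50]) if f.any() else '')
    ims.append(cv2.resize(im[s],(400,320)))
cv2.imwrite('pics/end.png',np.hstack(ims)[...,::-1])
E
```

```text
clock: 16.65
ee_pos: [673.5, 119.9, 74.5]
tcp_rot: [0.049, 0.999, -0.0, 0.0]
contact_force: [0.4, 0.1, -0.9]
opening: 50.1
grip_force: 0.0
clock: 17.48
ee_pos: [634.4, 119.5, 207.8]
tcp_rot: [0.049, 0.999, 0.0, 0.002]
contact_force: [1.3, 0.0, -0.2]
opening: 49.7
grip_force: 0.0
clock: 18.32
ee_pos: [514.1, 119.6, 204.3]
tcp_rot: [0.049, 0.999, -0.0, -0.0]
contact_force: [-0.0, 0.5, 0.1]
opening: 49.7
grip_force: 0.0
scene 291 ((2.1385726928710938, -0.5100011825561523), (60.58983612060547, 23.668251037597656), 0.021584346890449524) [101.15519475 108.33732899 110.6875935 ]
rear wall a [-64.33225932 -60.35615114]
top 92 ((8.280181884765625, -1.1850824356079102), (42.622074127197266, 21.157726287841797), 6.413088798522949) [105.02301948 109.95609371 112.19913697]
rear wall a [-65.43864728 -63.12998029]
```

View pics/end.png

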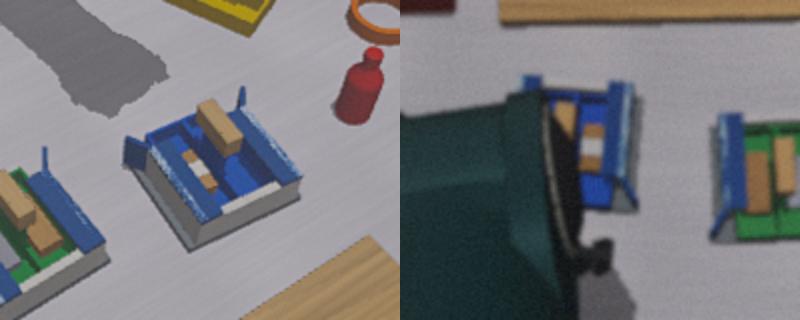

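The tray is home and flat: grip top at 110 mm, rear wall at −65 mm, staples at (195,170) in the left half. The tin is hidden behind the grip, so one wrist check for it.

Run:
```python
from h import *
for n in ('wrist','scene'):
    im,W,T,p=cloud(n); cv2.imwrite(f'pics/{n}5.png',im[...,::-1])
    for f,t in ((recognise,'tin_mid'),(recognise,'staples_mid'),(tip_of,'tray_grip')):
        for r in f(n,t): print(n,t,round(r['conf'],2),(T[:3,:3]@r['point']+T[:3,3]).round(1),px(p,r['point']))
```

```text
wrist tin_mid 0.72 [643.5 144.2  36.4] [291, 282]
wrist staples_mid 0.73 [641.  146.3  34.6] [293, 279]
wrist staples_mid 0.62 [664.5  91.6  31. ] [245, 299]
wrist tray_grip 0.95 [674.8 120.7  96.8] [275, 350]
scene tin_mid 0.55 [ 351.3 -298.1   23.4] [110, 218]
scene tin_mid 0.51 [ 453.6 -183.5   22.8] [173, 226]
scene staples_mid 0.54 [680.1 100.9  34.4] [331, 235]
scene staples_mid 0.43 [713.5  71.5  46.4] [330, 249]
scene tray_grip 0.79 [673.4 119.6  92.6] [338, 214]
scene tray_grip 0.31 [673.6 117.8  13.1] [334, 235]
```

View pics/wrist5.png

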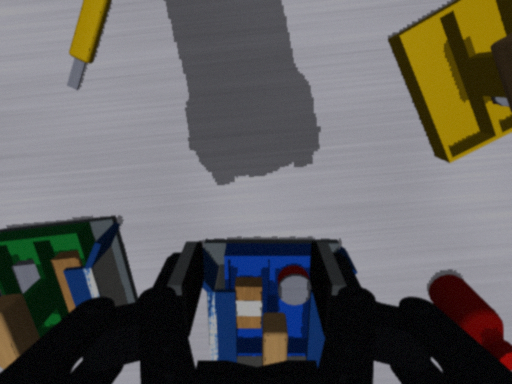

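The tin (294,287) and the staples (248,300) are both in the docked tray, with the grip at (275,340). Handing in.

```bash
python3 -c "from workcell import close_job; print(close_job())"
```

```text
the job is handed in; nothing more can be done
None
```

The blue tray is in the empty dock against the back stop, flat on the floor and released, with the tin and staples still in it; I handed the job in about 18.5 s into the 45 s allowed, and no verdict was returned.

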